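# Pack out a tube rack with spacers and hold the clamp shut

## Task

The tube rack stands loose on the clamping platform with one spacer against it, and the sprung jaw's short travel cannot bridge what is left of the gap. Take spacers from the stand and set them upright and square in the gap beside the first, down on the base plate and about centred on the jaw, until the jaw can close on the stack; leave spare ones in the stand and do not disturb the bottle, cup or microplate. Then push the jaw by its handle towards the rack until you feel the whole stack go firmly tight against the fence (a push of 12 to 20 N), and finish while still holding it shut: do not let go, for its spring would open it again.

Things in the scene. Friction and masses are not known exactly. Their poses are not given: they have to be found in the camera images.
- platform: Fixed clamping platform: aluminium base plate 160 (x) x 320 (y) x 12 mm high, origin at the centre of its underside on the bench. Its y axis is the clamping direction, from the jaw (at -y) to the rack and fence (at +y); everything on it is centred on x = 0. Its yaw varies.
- jaw (a joint): Travel in m of the steel jaw along the platform's +y: 0 fully open (start), 0.025 its end stop. A weak spring (2 N at the start, 5 N at full travel) always drives it back open.
- pad_face (a point): Centre of the front face (towards +y) of the black rubber pad, 80 mm wide (x) and 38 mm high, on the front of the jaw; the lower side of the gap. The pad is backed by a spring and yields up to 4 mm, at 2.5 N per mm (10 N fully in). The tops of jaw and pad lie 58 and 54 mm over the bench. The point moves with the pad.
- handle (a point): Jaw handle: an upright black bar, 34 mm (platform x) by 14 mm (platform y), free on all sides for 73 mm from the jaw's foot, its top 100 mm over the bench. This point is on its axis, 28 mm below the top. It stands 61 mm behind (-y of) the pad's face and moves with the jaw.
- rack_face (a point): Centre of the end (80 mm wide, 45 high) of the tube rack facing the jaw. Rack: loose blue block 80 (x) x 120 (y) x 45 mm, 0.3 to 0.5 kg, on the base plate, 0.5 mm from the fence; top 57 mm over the bench, tubes in its far part rise 16 mm more. Spacer 1 stands 0.5 mm before this face. Gap from pad to this face: 44 to 64 mm at the start, spacer 1 included; its floor is 12 mm over the bench.
- fence: Fixed aluminium upright 86 x 14 x 50 mm on the base plate behind the rack; origin at the centre of its underside; same yaw as the platform.
- stand: Fixed grey spacer stand 84 (x) x 112 (y) x 38 mm high, origin at the centre of its underside; four slots across it, 26 mm apart along its y, three of them (all but the one at -y) hold one spacer each, upright on a floor 8 mm over the bench with 1.5 mm play on each face.
- spacer0_center (a point): Spacer 1 of 4, all alike, white plastic, 90 g: upright plate 15 mm thick (y), 64 wide (x), 50 high, with a grip tab 30 wide (x), 15 thick, 37 high in the middle of its top; 87 mm in all. Point on its axis 43 mm above its underside, 7 below its shoulders. It stands in the gap at the start, square to the platform.
- spacer1_center (a point): Spacer 2 of 4, all alike, white plastic, 90 g: upright plate 15 mm thick (y), 64 wide (x), 50 high, with a grip tab 30 wide (x), 15 thick, 37 high in the middle of its top; 87 mm in all. Point on its axis 43 mm above its underside, 7 below its shoulders. Starts in the stand, axes as the stand's. Taken by the tab across its 30 mm width.
- spacer2_center (a point): Spacer 3 of 4, all alike, white plastic, 90 g: upright plate 15 mm thick (y), 64 wide (x), 50 high, with a grip tab 30 wide (x), 15 thick, 37 high in the middle of its top; 87 mm in all. Point on its axis 43 mm above its underside, 7 below its shoulders. Starts in the stand, axes as the stand's. Taken by the tab across its 30 mm width.
- spacer3_center (a point): Spacer 4 of 4, all alike, white plastic, 90 g: upright plate 15 mm thick (y), 64 wide (x), 50 high, with a grip tab 30 wide (x), 15 thick, 37 high in the middle of its top; 87 mm in all. Point on its axis 43 mm above its underside, 7 below its shoulders. Starts in the stand, axes as the stand's. Taken by the tab across its 30 mm width.
- bottle: Bystander: small glass bottle with blue cap, 48 mm across, about 95 mm high; origin under its centre.
- cup: Bystander: small orange screw-cap cup, 40 mm across, about 45 mm high; origin under its centre.
- microplate: Bystander: flat microplate 86 x 128 x 12 mm; origin under its centre.
Not all that is in view belongs to the job. What is shaped like the part that bears spacer1_center but purple is not meant.

How it is judged:
By the outcome, as a careful person would: the job done as asked, in the order asked, and still so for the second after the job is handed in, while the arm keeps its last pose, push and grip.
It also fails if it takes over 69 s, if anything falls off the work surface, if the arm or the gripper's body presses on something with over 40 N, if the wrist force passes 120 N, or if a joint passes its speed limit or range.

## Robot

A 6-joint arm with a two-finger parallel gripper is mounted at the origin on the work surface. World frame = base frame: x ahead of the robot, y to its left, z up, the work surface at z = 0. Lengths are in m, angles in rad, forces in N, time in s.
With the tool pointing down it reaches from about 0.35 to 0.975 m from the base axis. Payload 17.4 kg.
Tool frame: the origin (TCP) lies midway between the tips of the shut fingers; the grasp point (between the pads) lies 19 mm behind it (arm.tcp_to_grasp is the y of the grasp point in the tool frame, in m); y points along the fingers, x is the direction in which the jaws open and shut, and the axes are right-handed (so a half turn about y gives the same grasp; the last joint's range is limited). The gripper opens to 85 mm and grips with 20 to 120 N. Pads are 22 mm wide; open, the fingers measure 114 mm over their backs; the gripper's body (76 mm by 85 mm) begins 54 mm behind the grasp point. The pads swing forward as they close: fully open they stand 13 mm farther back than shut.
Start: joints at [-1.285, 0.116, 1.442, -0, 1.584, -0.038], TCP at [0.215, -0.64, 0.231] pointing down, gripper open.
Joint ranges: [-2.83, 2.83], [-0.83, 2.19], [0.07, 2.5], [-1.14, 4.28], [0.01, 3], [-2.97, 2.97]. Speed limits (rad/s): [1.89, 1.89, 2.22, 3.14, 3.14, 3.14].

## Interface

Orientations are given as a 3x3 rotation matrix whose columns are the frame's x, y, z axes.
In Python, from bench import arm gives the robot as it stands.
- The arm moves only by the tool apply_moves, never from a script. Its argument "plan" is a list of rows, each a list of 2 entries, a list of its own where there are three numbers: the shift along the world's x, y, z in units of 0.12 m (1.0 is 0.12 m), then the turn about the world's z in units of pi rad (1.0 is pi rad). In form: [[[dx, dy, dz], turn], ...]. A call has 1 to 20 rows; each row is the pose to reach, as a shift and turn from the pose commanded when the call began, turning the shorter way round; what a row does not reach only later rows make up. A row lasts 1/10 s, in which the tool goes at most 50 mm and 8.59 degrees, less where a joint would pass 70% of its speed; a pose out of reach is approached as far as the arm can. A call with a number of a shift or a turn outside -1 to 1 is refused whole. A call with a gripper value outside its range is refused whole. "jaw" is the opening, from 0 (shut) to 1 (fully open), set as the call begins (left out, the last holds). The fingers move at their own pace and stop on an object; the grip force is fixed at half the most. Time passes only in rows, so rows that repeat a pose let the fingers close. It gives the time, the measured TCP pose, the force and the opening at its end, in the units of the state.
- arm.sense(): the state, without advancing time (a new reading comes with each control period).
- arm.read_camera(name): name is "side" or "top" or "wrist"; returns a dict with "pixels" (384x512x3 uint8, blue, green, red), "depth" (384x512 float32, m along the optical axis (not along the pixel's ray), 0 where there is no reading), "intrinsics" (3x3 intrinsics, pixels), "R" (3x3) and "t" (3): a world point X has camera coordinates R X + t. Camera axes: x right, y down, z forward; pixel columns grow to the right and rows downward; lengths in m; the calibration is good to about 2 mm. A picture is of the moment at which its call begins.
- arm.finish_job(): hands the job in, once; it reports no verdict.
Trained networks look in a picture, given as the dict that the camera call returned (one of the last four; its "shot" number tells which), for a name from the list of things; names that differ only in an ending like _2 or _b are one class to them, and where a whole thing is asked for, a point or a joint stands for the part that bears it (a point fixed in the world has none). Each returns a list of dicts, best first, with "score" (0 to 1); they miss things now and then, are a little off and sometimes report something else, mostly with a low value. They report only what shows in the picture. A call takes as long as a camera call. They do not tell look-alikes from the thing itself.
- arm.recognise(picture, name): "box" ([left, top, width, height] in pixels, round what is visible of it).
- arm.cut_out(picture, name): "region" (384x512 bool, what is visible of it) and "box" ([left, top, width, height] in pixels, round what is visible of it).
- arm.tip_of(picture, name): "pixel" ([row, column] in pixels: a listed point, or the origin of a listed thing).
The state is a dict: "t": time; "joint_pos": joint angles; "qvel": joint speeds; "joint_torque": joint torques, N m; "position": TCP position; "orientation": TCP orientation; "contact_force": force on the tool from outside, world axes, zero at the start; "torque": the same for the moment, N m; "opening": finger opening in m.
Only numpy, scipy, OpenCV 4.12 (cv2) and the standard library are available. Lean on these libraries where they do the work, as an engineer would, in place of code of your own. Each camera call takes 0.05 s, during which the arm holds its last target. There are 200 camera calls.

## Working session

There is one attempt and no reset: what is moved stays moved. The work goes in short steps, Python scripts to look and compute and a tool call to move; the robot and the scene stay as the last step left them, time stands still between calls to the robot, and variables do not carry over. Pictures are saved under pics/ and viewed, about 8 in all and at most 12, crops included, and the job is handed in when it is done.

Besides the shell and the picture viewer there is one more tool, called after "Call:" as name(argument=value, ...) on one line, values as JSON. apply_moves: Moves the arm, as the interface text tells. Its arguments: {"type":"object","properties":{"plan":{"type":"array"},"jaw":{"type":"number"}},"required":["plan"]}

```bash
mkdir -p pics; ls; cat > h.py <<'E'
from bench import arm
import numpy as np, cv2
def world(p,r,c,d=None):
    K=p["intrinsics"]
    if d is None:
        w=p["depth"][int(r)-1:int(r)+2,int(c)-1:int(c)+2]; w=w[w>0]; d=np.median(w) if w.size else np.nan
    return p["R"].T@(np.linalg.inv(K)@[c,r,1]*d-p["t"])
def onz(p,r,c,z):
    o=-p["R"].T@p["t"]; v=p["R"].T@np.linalg.inv(p["intrinsics"])@[c,r,1]
    return o+v*(z-o[2])/v[2]
def cloud(p,m=None):
    d=p["depth"]; r,c=np.nonzero((d>0) if m is None else (m&(d>0)))
    x=np.linalg.inv(p["intrinsics"])@np.stack([c,r,np.ones_like(r)])*d[r,c]
    return (p["R"].T@(x-p["t"][:,None])).T
E
python3 - <<'E'
from h import *
s=arm.sense(); print(s["t"],s["position"],s["orientation"].tolist() if hasattr(s["orientation"],'tolist') else s["orientation"],s["opening"],arm.tcp_to_grasp)
ims=[]
for n in ["top","side"]:
    p=arm.read_camera(n); ims.append(p["pixels"])
    print(n,(-p["R"].T@p["t"]).round(3))
    for k in ["platform","pad_face","handle","rack_face","fence","stand","spacer0_center","spacer1_center","bottle","cup","microplate"]:
        for q in arm.tip_of(p,k)[:5]:
            r,c=q["pixel"]; print(k,round(q["score"],2),round(r),round(c),world(p,r,c).round(3))
cv2.imwrite("pics/a.png",ims[0]);cv2.imwrite("pics/b.png",ims[1])
E
```

```text
pics
0.0 [ 0.2146807  -0.63973764  0.23057646] [[0.31815050931001676, -0.00029975638106312716, 0.9480401698092171], [-0.9480394911597718, 0.0011370087119093493, 0.31815064106914887], [-0.0011732976171129, -0.9999993086784115, 7.755901380891151e-05]] 0.0851829803308283 -0.0187
top [ 0.379 -0.013  0.951]
platform 0.71 225 223 [0.517 0.053 0.097]
pad_face 0.62 224 242 [0.535 0.019 0.01 ]
pad_face 0.23 223 355 [ 0.531 -0.205  0.091]
handle 0.97 230 272 [ 0.509 -0.043  0.099]
rack_face 0.88 222 221 [0.522 0.057 0.097]
stand 0.61 224 355 [ 0.529 -0.205  0.09 ]
stand 0.52 224 245 [0.535 0.013 0.012]
spacer0_center 0.53 224 224 [0.519 0.052 0.097]
spacer1_center 0.84 222 366 [ 0.538 -0.233  0.065]
spacer1_center 0.59 168 368 [ 0.65  -0.238  0.073]
bottle 0.83 130 296 [ 0.736 -0.092  0.054]
cup 0.71 122 240 [0.763 0.031 0.019]
microplate 0.89 308 348 [ 0.368 -0.206  0.011]
side [0.378 0.582 0.719]
platform 0.7 196 180 [0.77  0.044 0.02 ]
platform 0.66 232 273 [0.519 0.099 0.058]
platform 0.36 211 280 [0.518 0.059 0.08 ]
pad_face 0.78 212 284 [0.519 0.015 0.029]
handle 0.58 183 296 [ 0.509 -0.037  0.077]
handle 0.37 223 274 [0.524 0.075 0.058]
rack_face 0.94 222 276 [0.522 0.071 0.058]
rack_face 0.6 136 305 [ 0.529 -0.189  0.092]
fence 0.6 269 239 [0.562 0.189 0.026]
stand 0.56 152 300 [ 0.537 -0.178  0.044]
spacer0_center 0.55 213 275 [0.528 0.059 0.07 ]
spacer1_center 0.69 130 266 [ 0.649 -0.238  0.043]
spacer1_center 0.59 180 295 [ 0.513 -0.04   0.081]
spacer1_center 0.57 132 306 [ 0.53  -0.204  0.091]
bottle 0.75 161 212 [ 0.742 -0.081  0.035]
cup 0.65 196 179 [0.773 0.045 0.021]
microplate 0.87 177 369 [ 0.353 -0.177  0.014]
```

View pics/a.png

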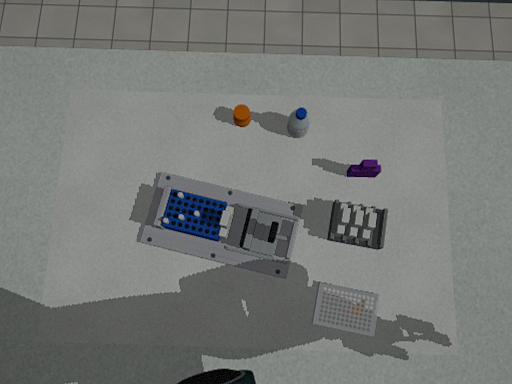

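View pics/b.png

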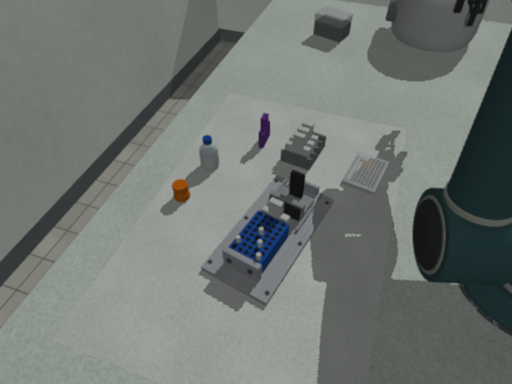

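The top view shows the platform (rack left, about (195,215), jaw handle at (272,232)), the stand at (358,225) with three white tabs, and the purple look-alike at (365,170). The side view agrees. Next I fit both yaws from depth.

```bash
cat >> h.py <<'E'
def rect(P):
    (c,(w,h),a)=cv2.minAreaRect((P[:,:2]*1000).astype(np.float32)); b=cv2.boxPoints((c,(w,h),a))
    e=[b[1]-b[0],b[2]-b[1]]; e=max(e,key=np.linalg.norm); e=e*np.sign(e[1])
    return np.round(np.array(c)/1000,4),sorted([round(w),round(h)]),round(float(np.degrees(np.arctan2(-e[0],e[1]))),2) # yaw of +y axis
def comp(P,c,lo,hi,rad):
    m=(P[:,2]>lo)&(P[:,2]<hi)&(np.hypot(P[:,0]-c[0],P[:,1]-c[1])<rad); return P[m]
E
python3 - <<'E'
from h import *
p=arm.read_camera("top"); P=cloud(p)
def show(n,Q): print(n,len(Q),rect(Q))
show("plat",comp(P,(.53,.07),.007,.12,.2)[lambda:0] if 0 else comp(P,(.53,.07),.007,.12,.19))
show("stand",comp(P,(.53,-.2),.02,.06,.075))
show("tabs",comp(P,(.53,-.2),.08,.12,.075))
show("handle",comp(P,(.51,-.043),.08,.12,.04))
Q=comp(P,(.53,-.2),.08,.12,.075)
print(Q[:,2].mean())
# tab clusters
m=((p["depth"]>0)).astype(np.uint8)
H=np.zeros(p["depth"].shape); H[p["depth"]>0]=P[:,2]
n,l,st,ce=cv2.connectedComponentsWithStats(((H>.075)&(H<.13)).astype(np.uint8))
X=np.zeros(H.shape+(3,)); X[p["depth"]>0]=P
for i in range(1,n):
    if st[i,4]>15: show(i,X[l==i]); print(ce[i],X[l==i].mean(0).round(3))
E
```

```text
plat 10900 (array([0.5357, 0.0632]), [161, 320], -12.12)
stand 1190 (array([ 0.5414, -0.223 ]), [84, 108], -9.15)
tabs 413 (array([ 0.5426, -0.2122]), [31, 67], -8.95)
handle 128 (array([ 0.512 , -0.0453]), [14, 34], 78.53)
0.09192212682763956
1 124 (array([ 0.7596, -0.0971]), [22, 23], -16.61)
[300.86290323 113.10483871] [ 0.758 -0.097  0.091]
2 132 (array([ 0.6579, -0.2394]), [15, 31], 1.6)
[369.59090909 162.70454545] [ 0.657 -0.239  0.084]
4 145 (array([ 0.5465, -0.1867]), [15, 30], 80.4)
[344.96551724 214.95172414] [ 0.546 -0.186  0.091]
5 149 (array([ 0.5425, -0.2124]), [15, 31], 79.96)
[357.89932886 217.23489933] [ 0.542 -0.211  0.091]
7 136 (array([0.5323, 0.0505]), [15, 30], 77.69)
[224.94117647 218.08823529] [0.531 0.05  0.095]
8 150 (array([ 0.5387, -0.2378]), [15, 30], 81.09)
[370.98       219.69333333] [ 0.538 -0.237  0.091]
9 130 (array([ 0.512 , -0.0453]), [14, 34], 78.53)
[273.33076923 229.80769231] [ 0.511 -0.045  0.097]
10 69 (array([0.2509, 0.0677]), [3, 77], 14.4)
[205.65217391 372.08695652] [0.25  0.069 0.118]
12 27 (array([0.2552, 0.0008]), [4, 23], 0.29)
[244.37037037 370.22222222] [0.255 0.001 0.115]
```

Call:
apply_moves(plan=[[[0.3,0.4,0],0.04],[[0.69,0.94,0],0.0865],[[0.69,0.94,0],0.0865],[[0.69,0.94,0],0.0865]], jaw=1)

```text
t: 1.65
position: [0.2999, -0.5242, 0.232]
orientation: [[0.564, 0.001, 0.826], [-0.826, -0.0, 0.564], [0.001, -1.0, 0.001]]
contact_force: [0.4, -0.1, 0.9]
opening: 0.0857
```

Call:
apply_moves(plan=[[[0.35,0.47,0],0.04],[[0.69,0.94,0],0.0865],[[0.69,0.94,0],0.0865],[[0.69,0.94,0],0.0865]])

```text
t: 2.05
position: [0.3824, -0.4117, 0.2318]
orientation: [[0.765, 0.001, 0.644], [-0.644, -0.0, 0.765], [0.001, -1.0, 0.001]]
contact_force: [0.7, -1.0, 0.5]
opening: 0.0855
```

Call:
apply_moves(plan=[[[0.35,0.47,0],0.04],[[0.69,0.94,0],0.0865],[[0.69,0.94,0],0.0865],[[0.69,0.94,0],0.0865]])

```text
t: 2.45
position: [0.465, -0.2992, 0.2315]
orientation: [[0.91, 0.001, 0.416], [-0.416, 0.0, 0.91], [0.0, -1.0, 0.001]]
contact_force: [0.3, 0.5, -0.3]
opening: 0.0853
```

Call:
apply_moves(plan=[[[0.35,0.47,0],0.04],[[0.69,0.94,0],0.0865],[[0.69,0.94,0],0.0865],[[0.69,0.94,0],0.0865],[[0.69,0.94,0],0.0865]])

```text
t: 2.95
position: [0.546, -0.1892, 0.2311]
orientation: [[0.987, -0.001, 0.159], [-0.159, -0.0, 0.987], [-0.001, -1.0, -0.0]]
contact_force: [-0.1, -0.6, 0.5]
opening: 0.0854
```

```bash
cat >> h.py <<'E'
def tabs(p,lo,hi,amin=15,c=None,rad=.2):
    P=cloud(p); D=p["depth"]>0; X=np.zeros(D.shape+(3,)); X[D]=P; H=X[...,2]
    n,l,st,ce=cv2.connectedComponentsWithStats((D&(H>lo)&(H<hi)).astype(np.uint8))
    for i in range(1,n):
        if st[i,4]>amin: print(st[i,4],ce[i].round(),rect(X[l==i]),X[l==i].mean(0).round(4))
E
python3 - <<'E'
from h import *
s=arm.sense(); R=np.array(s["orientation"]); print(s["t"],s["position"],np.degrees(np.arctan2(R[1,0],R[0,0])),s["joint_pos"])
p=arm.read_camera("wrist"); print((-p["R"].T@p["t"]).round(3)); cv2.imwrite("pics/c.png",p["pixels"])
tabs(p,.08,.12,200)
E
```

```text
2.95 [ 0.54604453 -0.18920801  0.23107452] -9.152311241996602 [-3.77475305e-01 -9.52152295e-02  1.65480451e+00 -4.46057300e-04
  1.58245102e+00 -2.17742529e-01]
[ 0.558 -0.12   0.375]
950 [191.  25.] (array([ 0.5116, -0.0462]), [14, 33], 77.51) [ 0.5122 -0.0478  0.0978]
904 [483.  41.] (array([ 0.759 , -0.0982]), [23, 23], -40.51) [ 0.7564 -0.0982  0.0938]
534 [258. 177.] (array([ 0.5461, -0.1874]), [15, 30], 81.76) [ 0.5462 -0.1859  0.0938]
536 [258. 202.] (array([ 0.5424, -0.2128]), [15, 30], 82.25) [ 0.5425 -0.2111  0.0932]
468 [372. 208.] (array([ 0.6574, -0.2399]), [15, 30], 1.05) [ 0.6565 -0.2388  0.0865]
530 [259. 225.] (array([ 0.5383, -0.238 ]), [15, 30], 80.9) [ 0.5388 -0.2364  0.0929]
```

View pics/c.png

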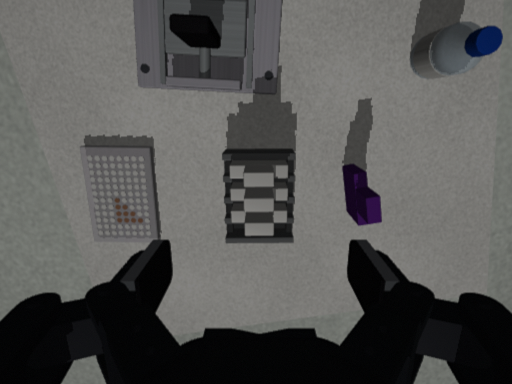

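The wrist view shows the stand centred at (258,197), three tabs with the target at (258,177), and both depth measurements agree within 1 mm. I'll descend on the +y spacer.

Call:
apply_moves(plan=[[[0,0.015,-0.3],0],[[0,0.015,-0.65],0],[[0,0.015,-1.0],0],[[0,0.015,-1.0],0]])

```text
t: 3.4
position: [0.5429, -0.1875, 0.1059]
orientation: [[0.987, -0.007, 0.161], [-0.161, 0.003, 0.987], [-0.008, -1.0, 0.001]]
contact_force: [0.5, -0.1, 0.5]
opening: 0.0854
```

Call:
apply_moves(plan=[[[0,0,-0.13],0],[[0,0,-0.26],0],[[0,0,-0.38],0],[[0,0,-0.38],0],[[0,0,-0.38],0]])

```text
t: 3.9
position: [0.5461, -0.187, 0.066]
orientation: [[0.987, 0.0, 0.159], [-0.159, -0.0, 0.987], [0.0, -1.0, -0.0]]
contact_force: [1.1, -0.5, -0.2]
opening: 0.0854
```

Call:
apply_moves(plan=[[[0,0,0],0],[[0,0,0],0],[[0,0,0],0],[[0,0,0],0],[[0,0,0],0],[[0,0,0],0],[[0,0,0],0],[[0,0,0],0],[[0,0,0],0],[[0,0,0],0]], jaw=0)

```text
t: 4.9
position: [0.5461, -0.187, 0.0661]
orientation: [[0.987, 0.0, 0.159], [-0.159, -0.0, 0.987], [0.0, -1.0, -0.0]]
contact_force: [-1.6, 1.2, 4.9]
opening: 0.0288
```

Call:
apply_moves(plan=[[[0,0,0.1],0],[[0,0,0.25],0],[[0,0,0.6],0],[[0,0,1.0],0],[[0,0,1.0],0],[[0,0,1.0],0]])

```text
t: 5.5
position: [0.5463, -0.187, 0.1871]
orientation: [[0.987, 0.002, 0.159], [-0.159, -0.001, 0.987], [0.002, -1.0, -0.0]]
contact_force: [0.1, 0.7, -1.0]
opening: 0.0287
```

Call:
apply_moves(plan=[[[-0.03,0.4,0],-0.008],[[-0.07,0.92,0],-0.0164],[[-0.07,0.92,0],-0.0164],[[-0.07,0.92,0],-0.0164],[[-0.07,0.92,0],-0.0164]])

```text
t: 6.0
position: [0.5373, -0.0768, 0.1849]
orientation: [[0.978, -0.001, 0.209], [-0.209, -0.0, 0.978], [-0.001, -1.0, -0.0]]
contact_force: [-0.8, 0.4, -0.7]
opening: 0.0289
```

```bash
python3 - <<'E'
from h import *
s=arm.sense(); R=np.array(s["orientation"]); print(s["t"],s["position"],np.degrees(np.arctan2(R[1,0],R[0,0])),s["opening"])
p=arm.read_camera("wrist"); cv2.imwrite("pics/d.png",p["pixels"])
tabs(p,.08,.11,150); 
P=cloud(p)
u=np.radians(-12.1);ex=np.array([np.cos(u),np.sin(u)]);ey=np.array([-np.sin(u),np.cos(u)])
L=np.c_[(P[:,:2]-[.5357,.0632])@ex,(P[:,:2]-[.5357,.0632])@ey,P[:,2]]
m=(abs(L[:,0])<.035)&(L[:,1]<.03)&(L[:,1]>-.09)
for lo in np.arange(-.09,.03,.004):
    k=m&(L[:,1]>=lo)&(L[:,1]<lo+.004)
    if k.any(): print(round(lo,3),k.sum(),np.percentile(L[k,2],[10,50,90]).round(3))
E
```

```text
6.0 [ 0.53734708 -0.07683622  0.18488025] -12.078771625129862 0.028925220375395525
1263 [213.  29.] (array([0.5315, 0.0497]), [15, 30], 78.26) [0.532  0.0485 0.0974]
885 [218. 163.] (array([ 0.5112, -0.0454]), [14, 34], 77.94) [ 0.5122 -0.0444  0.0981]
396 [289. 320.] (array([ 0.5396, -0.2078]), [9, 24], 87.46) [ 0.5396 -0.2065  0.0901]
-0.09 282 [0.027 0.028 0.029]
-0.086 281 [0.027 0.028 0.029]
-0.082 283 [0.027 0.028 0.029]
-0.078 283 [0.027 0.028 0.029]
-0.074 309 [0.028 0.058 0.059]
-0.07 400 [0.058 0.059 0.06 ]
-0.066 404 [0.058 0.059 0.06 ]
-0.062 322 [0.053 0.058 0.059]
-0.058 398 [0.054 0.055 0.056]
-0.054 323 [0.053 0.054 0.055]
-0.05 183 [0.012 0.013 0.014]
-0.046 301 [0.012 0.013 0.014]
-0.042 280 [0.012 0.013 0.014]
-0.038 289 [0.012 0.013 0.014]
-0.034 343 [0.012 0.013 0.014]
-0.03 284 [0.012 0.013 0.014]
-0.026 318 [0.012 0.013 0.014]
-0.022 1528 [0.019 0.062 0.099]
-0.018 518 [0.063 0.098 0.1  ]
-0.014 485 [0.063 0.098 0.1  ]
-0.01 430 [0.062 0.098 0.1  ]
-0.006 250 [0.036 0.058 0.059]
-0.002 234 [0.057 0.058 0.059]
0.002 374 [0.058 0.058 0.059]
0.006 468 [0.058 0.058 0.059]
0.01 486 [0.057 0.058 0.059]
0.014 94 [0.057 0.058 0.059]
```

View pics/d.png

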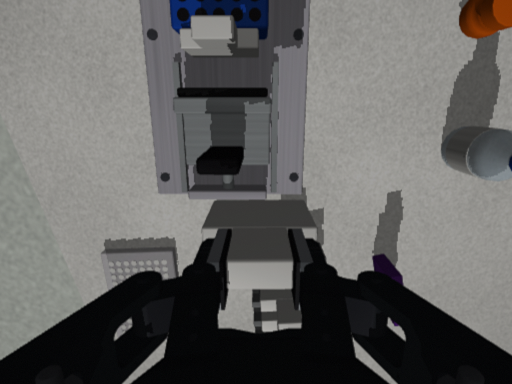

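The wrist view shows an empty gap at about (225,72) between the black pad (row 92) and spacer 1 (row 40). Depth puts the gap at platform y −50 to −21.5 mm, about 28 mm wide, so one spacer fits and leaves about 13 mm for the jaw.

Call:
apply_moves(plan=[[[-0.03,0.35,0],0],[[-0.06,0.7,0],0],[[-0.08,0.9,0],0],[[-0.08,0.9,0],0],[[-0.08,0.9,0],0],[[-0.08,0.9,0],0]])

```text
t: 6.65
position: [0.5281, 0.0302, 0.1854]
orientation: [[0.977, -0.0, 0.211], [-0.211, -0.0, 0.977], [-0.0, -1.0, -0.0]]
contact_force: [0.2, 0.0, -2.7]
opening: 0.0292
```

```bash
python3 - <<'E'
from h import *
s=arm.sense(); R=np.array(s["orientation"]); print(s["position"],R.round(4).tolist())
p=arm.read_camera("side"); cv2.imwrite("pics/e.png",cv2.resize(p["pixels"][100:300,170:400],None,fx=3,fy=3,interpolation=cv2.INTER_CUBIC))
E
```

```text
[0.52814492 0.03024602 0.18544882] [[0.9774, -0.0004, 0.2112], [-0.2112, -0.0003, 0.9774], [-0.0003, -1.0, -0.0003]]
```

View pics/e.png

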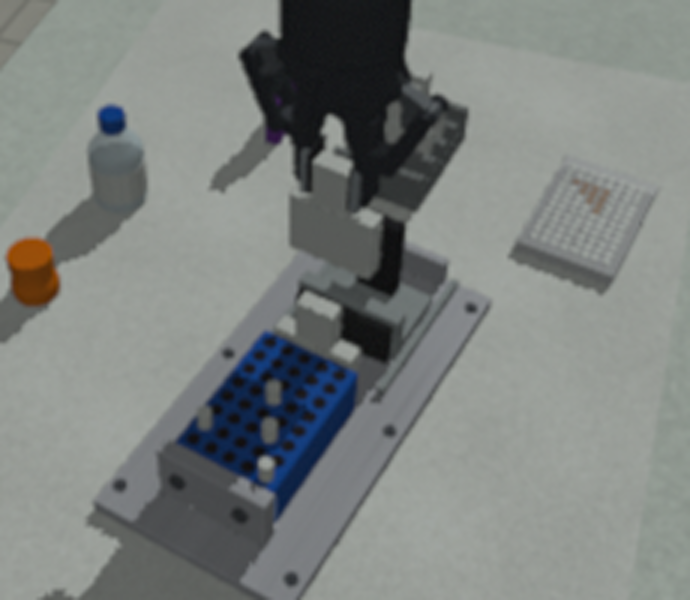

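The crop shows the held spacer upright and parallel to spacer 1, above the gap between spacer 1 and the jaw. I'll descend.

Call:
apply_moves(plan=[[[0,0,-0.2],0],[[0,0,-0.45],0],[[0,0,-0.6],0],[[0,0,-0.7],0],[[0,0,-0.8],0],[[0,0,-0.87],0],[[0,0,-0.87],0],[[0,0,-0.87],0]])

```text
t: 7.5
position: [0.5282, 0.0314, 0.0819]
orientation: [[0.978, 0.001, 0.21], [-0.21, 0.0, 0.978], [0.001, -1.0, 0.0]]
contact_force: [-0.3, 0.4, -0.8]
opening: 0.029
```

Call:
apply_moves(plan=[[[0,0,-0.03],0],[[0,0,-0.05],0],[[0,0,-0.07],0],[[0,0,-0.085],0],[[0,0,-0.085],0],[[0,0,-0.085],0]])

```text
t: 8.1
position: [0.5279, 0.0315, 0.0711]
orientation: [[0.978, -0.0, 0.21], [-0.21, 0.0, 0.978], [-0.0, -1.0, -0.0]]
contact_force: [-0.2, -0.2, -0.7]
opening: 0.029
```

Call:
apply_moves(plan=[[[0,0,-0.005],0],[[0,0,-0.01],0],[[0,0,-0.01],0],[[0,0,-0.01],0]])

```text
t: 8.5
position: [0.528, 0.0315, 0.0701]
orientation: [[0.978, 0.0, 0.21], [-0.21, 0.0, 0.978], [0.0, -1.0, 0.0]]
contact_force: [-1.7, -0.0, 2.9]
opening: 0.0291
```

Contact came at exactly the predicted height. I'll release, rise, and look.

Call:
apply_moves(plan=[[[0,0,0],0],[[0,0,0],0],[[0,0,0],0],[[0,0,0],0],[[0,0,0],0],[[0,0,0],0]], jaw=0.65)

```text
t: 9.1
position: [0.528, 0.0315, 0.0699]
orientation: [[0.978, -0.0, 0.21], [-0.21, 0.0, 0.978], [-0.0, -1.0, 0.0]]
contact_force: [0.3, -0.6, 0.5]
opening: 0.0555
```

Call:
apply_moves(plan=[[[0,0,0.1],0],[[0,0,0.3],0],[[0,0,0.7],0],[[0,0,1.0],0],[[0,0,1.0],0],[[0,0,1.0],0]])

```text
t: 9.7
position: [0.5282, 0.0315, 0.1912]
orientation: [[0.978, 0.002, 0.21], [-0.21, 0.0, 0.978], [0.002, -1.0, 0.0]]
contact_force: [-0.3, -0.5, -0.9]
opening: 0.0554
```

Call:
apply_moves(plan=[[[-0.05,-0.3,0],0],[[-0.15,-0.7,0],0],[[-0.21,-0.98,0],0],[[-0.21,-0.98,0],0],[[-0.21,-0.98,0],0],[[-0.21,-0.98,0],0]], jaw=0)

```text
t: 10.3
position: [0.5027, -0.0854, 0.1893]
orientation: [[0.978, -0.001, 0.21], [-0.21, 0.0, 0.978], [-0.001, -1.0, 0.0]]
contact_force: [-0.4, -0.1, -0.4]
opening: 0.0
```

```bash
python3 - <<'E'
from h import *
s=arm.sense(); R=np.array(s["orientation"]); print(s["t"],s["position"],np.degrees(np.arctan2(R[1,0],R[0,0])),s["opening"],s["contact_force"])
p=arm.read_camera("wrist"); cv2.imwrite("pics/f.png",p["pixels"])
tabs(p,.075,.11,150)
E
```

```text
10.3 [ 0.5027151  -0.08544279  0.18929171] -12.09512365717508 1.6077370115575322e-05 [-0.4256683  -0.1171698  -0.41322254]
2147 [259.  25.] (array([0.5294, 0.0377]), [29, 31], 78.42) [0.5293 0.0367 0.0965]
850 [258. 143.] (array([ 0.5108, -0.0457]), [14, 33], 77.92) [ 0.5112 -0.0448  0.0986]
665 [444. 304.] (array([ 0.6572, -0.2396]), [16, 31], 1.7) [ 0.6556 -0.237   0.0846]
```

View pics/f.png

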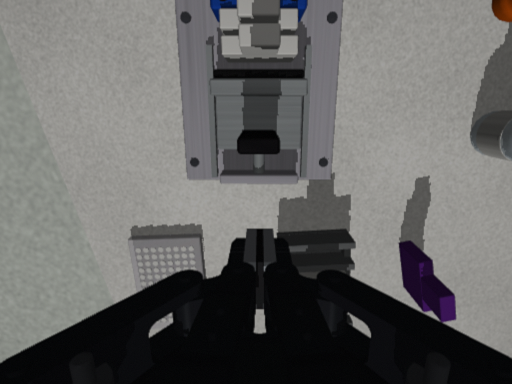

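Spacer 2 stands parallel against spacer 1 (tabs at (259,10) and (262,37)), and the stand and bystanders are undisturbed. The handle is at (258,142). I check clearance behind it before lowering.

```bash
python3 - <<'E'
from h import *
p=arm.read_camera("top"); P=cloud(p)
u=np.radians(-12.1);ex=np.array([np.cos(u),np.sin(u)]);ey=np.array([-np.sin(u),np.cos(u)])
o=[.511,-.0455]; L=np.c_[(P[:,:2]-o)@ex,(P[:,:2]-o)@ey,P[:,2]]
p=arm.read_camera("wrist"); P=cloud(p); L2=np.c_[(P[:,:2]-o)@ex,(P[:,:2]-o)@ey,P[:,2]]
for nm,A in (("top",L),("wrist",L2)):
  for lo in np.arange(-.06,-.005,.006):
    k=(abs(A[:,0])<.045)&(A[:,1]>=lo)&(A[:,1]<lo+.006)
    if k.any(): print(nm,round(lo,3),k.sum(),np.percentile(A[k,2],[50,98]).round(3))
E
```

```text
top -0.06 553 [0.52  0.528]
top -0.054 601 [0.519 0.528]
top -0.048 610 [0.519 0.528]
top -0.042 642 [0.518 0.527]
top -0.036 700 [0.516 0.528]
top -0.03 687 [0.516 0.528]
top -0.024 652 [0.517 0.528]
top -0.018 637 [0.517 0.528]
top -0.012 612 [0.518 0.527]
top -0.006 614 [0.518 0.528]
wrist -0.06 209 [0.002 0.003]
wrist -0.054 1060 [0.249 0.257]
wrist -0.048 2986 [0.25  0.268]
wrist -0.042 3613 [0.26  0.275]
wrist -0.036 7819 [0.264 0.28 ]
wrist -0.03 15062 [0.259 0.281]
wrist -0.024 8652 [0.278 0.289]
wrist -0.018 177 [0.014 0.033]
wrist -0.012 289 [0.028 0.101]
wrist -0.006 596 [0.1   0.102]
```

Call:
apply_moves(plan=[[[0,0,-0.15],0],[[0,0,-0.3],0],[[0,0,-0.3],0]])

```text
t: 10.75
position: [0.502, -0.0853, 0.1516]
orientation: [[0.978, -0.003, 0.209], [-0.209, 0.001, 0.978], [-0.003, -1.0, 0.0]]
contact_force: [-0.5, -0.7, -0.9]
opening: -0.0003
```

Call:
apply_moves(plan=[[[0,0,-0.3],0],[[0,0,-0.55],0],[[0,0,-0.7],0],[[0,0,-0.7],0],[[0,0,-0.7],0]])

```text
t: 11.25
position: [0.5033, -0.086, 0.0711]
orientation: [[0.978, 0.001, 0.21], [-0.21, -0.0, 0.978], [0.001, -1.0, 0.0]]
contact_force: [-0.0, -0.5, 0.7]
opening: -0.0001
```

Call:
apply_moves(plan=[[[0.01,0.047,0],0],[[0.02,0.093,0],0],[[0.025,0.117,0],0],[[0.03,0.14,0],0],[[0.03,0.14,0],0],[[0.03,0.14,0],0]])

```text
t: 11.85
position: [0.5064, -0.0693, 0.0699]
orientation: [[0.978, -0.0, 0.21], [-0.21, -0.0, 0.978], [-0.0, -1.0, -0.0]]
contact_force: [0.1, -0.3, 0.2]
opening: 0.0001
```

Call:
apply_moves(plan=[[[0.006,0.027,0],0],[[0.012,0.054,0],0],[[0.0175,0.0815,0],0],[[0.0175,0.0815,0],0],[[0.0175,0.0815,0],0]])

```text
t: 12.35
position: [0.5085, -0.0595, 0.0699]
orientation: [[0.978, 0.0, 0.21], [-0.21, -0.0, 0.978], [0.0, -1.0, -0.0]]
contact_force: [0.8, -2.4, 0.3]
opening: 0.0002
```

Call:
apply_moves(plan=[[[0.006,0.027,0],0],[[0.012,0.054,0],0],[[0.0145,0.0675,0],0],[[0.0145,0.0675,0],0],[[0.0145,0.0675,0],0]])

```text
t: 12.85
position: [0.5102, -0.0514, 0.0699]
orientation: [[0.978, 0.0, 0.21], [-0.21, 0.0, 0.978], [0.0, -1.0, 0.0]]
contact_force: [0.8, -3.3, -1.3]
opening: 0.0001
```

The jaw is moving against its spring. From here I take small steps.

Call:
apply_moves(plan=[[[0.0018,0.008,0],0],[[0.0035,0.0163,0],0],[[0.0035,0.0163,0],0],[[0.0035,0.0163,0],0]])

```text
t: 13.25
position: [0.5106, -0.0495, 0.0699]
orientation: [[0.978, 0.0, 0.21], [-0.21, 0.0, 0.978], [0.0, -1.0, 0.0]]
contact_force: [-0.3, -4.4, -1.0]
opening: -0.0002
```

Call:
apply_moves(plan=[[[0.0018,0.008,0],0],[[0.0035,0.0163,0],0],[[0.0035,0.0163,0],0],[[0.0035,0.0163,0],0]])

```text
t: 13.65
position: [0.511, -0.0477, 0.0699]
orientation: [[0.978, -0.0, 0.21], [-0.21, -0.0, 0.978], [0.0, -1.0, -0.0]]
contact_force: [0.8, -6.3, 0.4]
opening: -0.0
```

Call:
apply_moves(plan=[[[0.0018,0.008,0],0],[[0.0018,0.008,0],0],[[0.0018,0.008,0],0]])

```text
t: 13.95
position: [0.5112, -0.0469, 0.0699]
orientation: [[0.978, -0.0, 0.21], [-0.21, -0.001, 0.978], [-0.0, -1.0, -0.001]]
contact_force: [-0.5, -8.2, 0.4]
opening: 0.0005
```

Call:
apply_moves(plan=[[[0.0018,0.008,0],0],[[0.0018,0.008,0],0],[[0.0018,0.008,0],0]])

```text
t: 14.25
position: [0.5114, -0.0462, 0.0699]
orientation: [[0.978, -0.0, 0.21], [-0.21, -0.001, 0.978], [-0.0, -1.0, -0.001]]
contact_force: [-1.4, -9.8, 0.5]
opening: -0.0
```

Call:
apply_moves(plan=[[[0.0018,0.008,0],0],[[0.0018,0.008,0],0],[[0.0018,0.008,0],0]])

```text
t: 14.55
position: [0.5115, -0.0454, 0.0699]
orientation: [[0.978, -0.0, 0.21], [-0.21, -0.002, 0.978], [-0.0, -1.0, -0.002]]
contact_force: [-1.1, -11.4, 1.4]
opening: 0.0005
```

Call:
apply_moves(plan=[[[0.0018,0.008,0],0],[[0.0018,0.008,0],0],[[0.0018,0.008,0],0]])

```text
t: 14.85
position: [0.5117, -0.0447, 0.07]
orientation: [[0.978, -0.001, 0.21], [-0.21, -0.002, 0.978], [-0.0, -1.0, -0.002]]
contact_force: [-3.1, -13.3, 0.5]
opening: -0.0001
```

Call:
apply_moves(plan=[[[0.0018,0.008,0],0],[[0.0018,0.008,0],0],[[0.0018,0.008,0],0]])

```text
t: 15.15
position: [0.5117, -0.0444, 0.07]
orientation: [[0.978, -0.001, 0.21], [-0.21, -0.003, 0.978], [-0.0, -1.0, -0.004]]
contact_force: [-5.1, -20.2, 2.7]
opening: -0.0
```

The force jumped from 13.7 to about 20.8 N in one 1 mm step, so the stack is solid. I'll ease back slightly to about 17 N.

Call:
apply_moves(plan=[[[-0.0009,-0.004,0],0],[[-0.0009,-0.004,0],0],[[-0.0009,-0.004,0],0],[[-0.0009,-0.004,0],0]])

```text
t: 15.55
position: [0.5117, -0.0445, 0.0699]
orientation: [[0.978, -0.001, 0.21], [-0.21, -0.003, 0.978], [-0.0, -1.0, -0.003]]
contact_force: [-3.4, -16.6, 0.9]
opening: 0.0004
```

```bash
python3 - <<'E'
from h import *
print([np.round(arm.sense()["contact_force"],1).tolist() for _ in range(2)])
p=arm.read_camera("side"); cv2.imwrite("pics/g.png",cv2.resize(p["pixels"][100:300,170:400],None,fx=3,fy=3,interpolation=cv2.INTER_CUBIC))
p=arm.read_camera("wrist"); print(np.round(arm.sense()["contact_force"],1)); cv2.imwrite("pics/h.png",p["pixels"]); tabs(p,.075,.11,150)
E
```

```text
[[-3.4, -16.6, 0.9], [-3.4, -16.6, 0.9]]
[ -3.7 -16.7   1.1]
7811 [257.  47.] (array([0.5305, 0.0433]), [30, 31], 78.38) [0.5305 0.0434 0.099 ]
4812 [257. 236.] (array([ 0.5127, -0.0373]), [34, 37], -12.13) [ 0.5152 -0.0274  0.0978]
```

View pics/g.png

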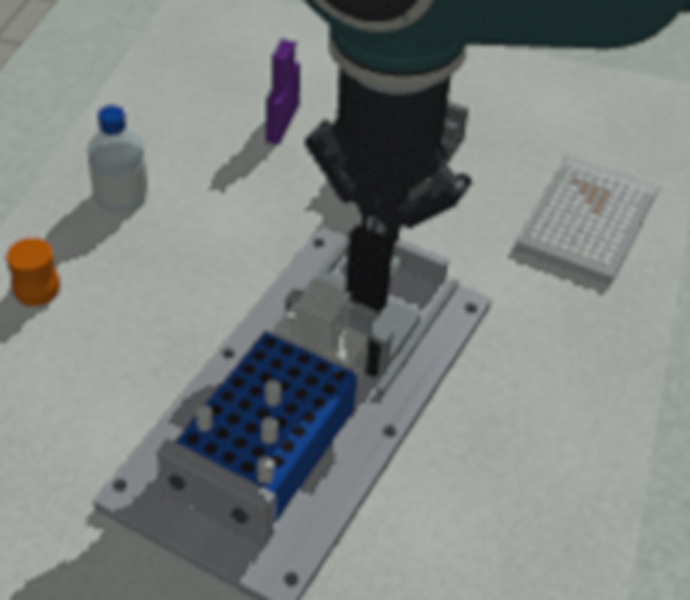

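View pics/h.png

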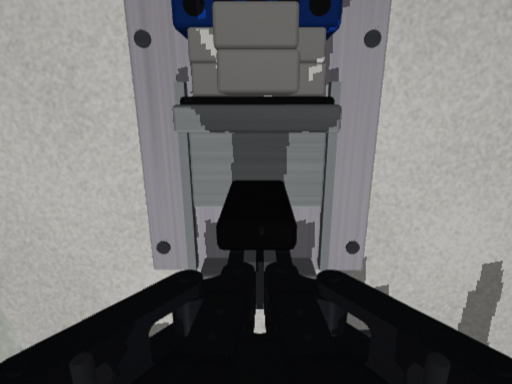

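Both views show spacers, rack and fence closed up, with the pad tight on spacer 2 (rows 30–100 in the wrist view). Push is steady at about 17 N and the bystanders are untouched, so I hand in.

```bash
python3 - <<'E'
from h import *
print(np.round(arm.sense()["contact_force"],1)); print(arm.finish_job())
E
```

```text
[ -3.7 -16.7   1.1]
the job is handed in; nothing more can be done
None
```

I set one spacer from the stand in the gap beside the first, pushed the jaw shut by its handle, and handed the job in while still holding it at about 17 N. One was enough: the free gap was about 28 mm before placing, and a second would not have fitted. The other two stayed in the stand.

- **Placing:** the spacer touched down at the height I predicted for the base plate. The wrist camera showed it upright and parallel to spacer 1.
- **Tightness:** the push rose slowly as the pad gave way, then jumped from 13.7 to about 20.8 N in one 1 mm step, so the stack was solid. That reading was just over 20 N for about 0.3 s, so I eased back to 17 N. I estimate the jaw travel at 19–20 mm, short of its 25 mm stop.
- **Last pictures:** the two tabs measured 30 mm thick together, so the spacers were touching, with the pad tight on them. The bottle, cup and microplate had not moved.
- **Not checked:** the final pictures did not show the stand. I did not measure the rack's contact with the fence separately; I took it from the force jump and the side view.

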